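Move the sprung-pin door to the open printer case

TASK

Pinch the two upright steel tabs of the small white hinge-pin door to pull in its sprung pins, lift it up and off the printer case it hangs on, and drop it into the empty hinge of the open printer case, the one showing its paper roll. Leave it standing on the sill between the two hinge cheeks, upright, with both pins sprung fully out into the cheeks' windows.

Things in the scene. Friction and masses are not known exactly. Their poses are not given: they have to be found in the camera images.
- door: White panel door 144 mm wide (its y), 10 thick (x), 64 high, upright, about 0.2 kg. Origin: centre of its underside. Both faces alike: fits either way round. Along its top edge a sprung 10 mm steel pin each side, axis 72 mm above the origin, tips 88 mm from centre when out, 72 when pulled in. Starts on the sill of a case like the open one, pins in its windows: leaves straight up, pins pulled in.
- seat (a point): Centre of the open case's sill, 12 mm above the table, where the door's underside centre goes. x: out of its front, y: along the sill. White case behind: x -140 to -18 mm, 184 wide, 95 high, roll in view. Grey cheeks at both ends, inner faces 160 mm apart, tops 98 mm above the sill, with pin windows: x -14 to 14, 63 to 90 mm above the sill, open to y. A lip at x = 18 to 22 stands 8 mm high.
- pin_a (a joint): Pin at the door's +y end: 0 = sprung out, 0.016 m = pulled in. Spring 2.4 N out, 5.6 N in. It carries an upright steel tab 24 mm wide (x), 6 thick (y), 66 to 124 mm above the door's origin. Tabs' outer faces: 64 mm apart free, 32 pinched. Pinch from above along the door's y, pads about 110 mm up, fingertips kept over 85 mm up; stay pinched to lift and carry.
- pin_b (a joint): Pin at the door's -y end, with its tab, a mirror image of pin_a: 0 = sprung out, 0.016 m = pulled in. Let go with the door between the cheeks, on the sill or up to 12 mm above it, and both pins spring out into the windows.
Mind the look-alikes: they are no part of the job. Leave any yellow look-alike of the door alone.

How it is judged:
On the way:
1. the door is lifted up off its first case (underside more than 60 mm above the table) (height (world z) of door above 0.06 m), for 0.1 s.
At the end, for the whole second after the job is handed in: The door stands at rest on the sill of the open case: its underside centre within 18 mm of the seat point sideways and 10 mm in height, upright within 15 degrees, in line with the sill within 11 degrees, both pins sprung out to within 5 mm (horizontal distance between door and seat below 0.018 m and z of door in the frame of seat between -0.006 and 0.01 m and value of joint each of pin_a, pin_b below 0.005 m and angle between door's own z axis and vertical below 0.26 rad and angle between the y axis of door and the y axis of seat, either way round below 0.2 rad and linear speed of door below 0.02 m/s); the robot touches nothing.
It also fails if it takes over 43 s, if anything falls off the work surface, if the arm or the gripper's body presses on something with over 40 N, if the wrist force passes 120 N, or if a joint passes its speed limit or range.

ROBOT

A 7-joint arm with a two-finger parallel gripper is mounted at the origin on the work surface. World frame = base frame: x ahead of the robot, y to its left, z up, the work surface at z = 0. Lengths are in m, angles in rad, forces in N, time in s.
With the tool pointing down it reaches from about 0.425 to 0.925 m from the base axis. Payload 6.8 kg.
Tool frame: the origin (TCP) lies on the centre line of the jaws, within the pads' length; the fingertips stand 19 mm ahead of it and the grasp point (between the pads) is the TCP (r.tip_extent is the y of the fingertips in the tool frame, in m); y points along the fingers, z is the direction in which the jaws open and shut, and the axes are right-handed (so a half turn about y gives the same grasp; the last joint's range is limited). The gripper opens to 85 mm and grips with 20 to 120 N. Pads are 22 mm wide; open, the fingers measure 114 mm over their backs; the gripper's body (76 mm by 85 mm) begins 54 mm behind the grasp point. The pads swing forward as they close: fully open they stand 13 mm farther back than shut.
Start: joints at [1.018, 0.477, 0.022, 1.555, -0.011, 1.109, -0.083], TCP at [0.29, -0.609, 0.25] pointing down, gripper open.
Joint ranges: [-2.96, 2.96], [-0.34, 2.1], [-1.41, 1.46], [0.24, 2.44], [-1.37, 4.51], [0.17, 1.92], [-2.96, 2.96]. Speed limits (rad/s): [2.39, 2.39, 3.14, 3.14, 3.14, 3.14, 3.14].

INTERFACE

Orientations are given as a rotation vector (axis times angle).
In Python, from bench import r gives the robot as it stands. The module is installed in compiled form; this text tells all that it offers.
- The arm moves only by the tool jog_arm, never from a script. Its argument "motion" is a list of rows, each a list of 3 entries, a list of its own where there are three numbers: the opening, from 0 (shut) to 1 (fully open), then the shift along the tool's x, y, z in m, then the turn, a rotation vector about the tool's x, y, z in degrees. A call has 1 to 10 rows; each row shifts and turns the commanded pose from where the row before left it, along the tool's axes as they then stand; what a row does not reach is not made up. A row lasts 1/12 s, in which the tool goes at most 41.7 mm and 7.16 degrees, less where a joint would pass 70% of its speed; a pose out of reach is approached as far as the arm can. A call with a gripper value outside its range is refused whole. The fingers move at their own pace and stop on an object; "force" is the grip in N (left out, the last holds). Time passes only in rows, so rows that do not move let the fingers close. It gives the time, the measured TCP pose, the force and the opening at its end, in the units of the state.
- r.get_obs(): the state, without advancing time (a new reading comes with each control period).
- r.grab_frame(name): name is "scene" or "top" or "wrist"; returns a dict with "image" (400x640x3 uint8, red, green, blue), "range_z" (400x640 float32, m along the optical axis (not along the pixel's ray), 0 where there is no reading), "fx", "fy", "cx", "cy" (pixels), "xyz" and "orientation" of the camera in the world. Camera axes: x right, y down, z forward; pixel columns grow to the right and rows downward; lengths in m; the calibration is good to about 2 mm. The wrist camera is an equidistant fisheye: a pixel r from the principal point sees the ray r / f radians off the axis. A picture is of the moment at which its call begins.
- r.hand_in(): hands the job in, once; it reports no verdict.
The state is a dict: "clock": time; "joints": joint angles; "qvel": joint speeds; "tau": joint torques, N m; "tcp_pos": TCP position; "orientation": TCP orientation; "contact_force": force on the tool from outside, world axes, zero at the start; "moment": the same for the moment, N m; "grip_width": finger opening in m.
Only numpy, scipy, OpenCV 4.12 (cv2) and the standard library are available. Lean on these libraries where they do the work, as an engineer would, in place of code of your own. Each camera call takes 0.05 s, during which the arm holds its last target.

## Working session

There is one attempt and no reset: what is moved stays moved. The work goes in short steps, Python scripts to look and compute and a tool call to move; the robot and the scene stay as the last step left them, time stands still between calls to the robot, and variables do not carry over. Pictures are saved under pics/ and viewed, and the job is handed in when it is done.

Besides the shell and the picture viewer there is one more tool, called after "Call:" by a JSON object that holds its "method" and its "body". jog_arm: Moves the arm, as the interface text tells. Its arguments: {"type":"object","properties":{"motion":{"type":"array","items":{"type":"array"}},"force":{"type":"number"}},"required":["motion"]}

```bash
mkdir -p pics; cat > h.py <<'E'
from bench import r
import numpy as np, cv2
from scipy.spatial.transform import Rotation as R
def grab(n,f):
    d=r.grab_frame(n); cv2.imwrite('pics/'+f+'.png',d['image'][:,:,::-1]); np.savez('pics/'+f+'.npz',**d); return d
def Rc(d):
    o=np.array(d['orientation']); return R.from_rotvec(o).as_matrix() if o.size==3 else o
def cloud(d):
    z=d['range_z']; v,u=np.mgrid[:z.shape[0],:z.shape[1]]
    P=np.stack([(u-d['cx'])/d['fx']*z,(v-d['cy'])/d['fy']*z,z],-1)
    return P@Rc(d).T+np.array(d['xyz'])
E
python3 - <<'E'
from h import *
print(r.get_obs(), r.tip_extent)
for n in ['scene','top','wrist']:
    d=grab(n,n+'0'); print(n,d['xyz'],d['orientation'],d['fx'],d['cx'],d['cy'])
E
```

```text
{'clock': 0.0, 'joints': array([ 1.01787946,  0.47776677,  0.0223242 ,  1.55645401, -0.01152548,
        1.10929837, -0.08312104]), 'qvel': array([-6.03375101e-04, -9.41237207e-05,  3.55725874e-06,  8.24923452e-05,
       -1.84017619e-04,  8.62214542e-04,  1.25463864e-03]), 'tau': array([ 2.22103654e-04, -5.96451008e+01,  1.60784416e+00, -2.81195498e+01,
        1.24150506e-02,  9.37651290e-03,  3.07658991e-05]), 'tcp_pos': array([ 0.29021076, -0.60880914,  0.24934665]), 'orientation': array([-0.44716432,  1.9768077 , -1.97330631]), 'contact_force': array([0.0765818 , 0.56585998, 0.12016693]), 'moment': array([ 0.00642317, -0.00757484, -0.02796404]), 'grip_width': 0.08532908961411466} 0.019
scene [0.90800782 0.13114907 0.70408059] [-1.65110226 -2.19257966  0.64503202] 377.18989241315006 323.1386291027496 202.6384111259353
top [ 0.31011854 -0.02098289  1.01865069] [-2.23946018  1.94220004 -0.21456653] 513.8209048515596 328.7403585773141 199.23442473984406
wrist [ 0.36056768 -0.57619601  0.37266445] [ 2.4313257  -1.53216671 -0.23929423] 309.70691628693146 316.76924188863615 202.51936195121615
```

View pics/scene0.png

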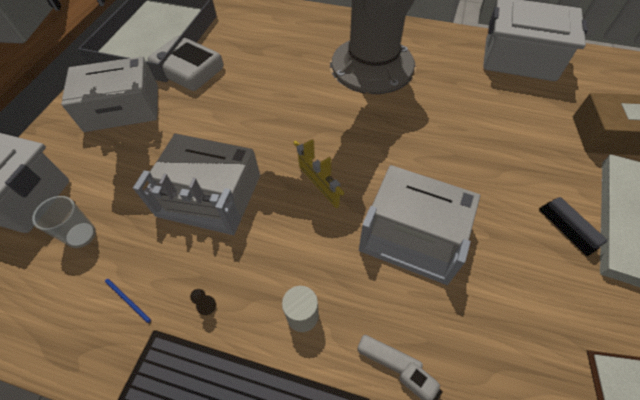

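View pics/top0.png

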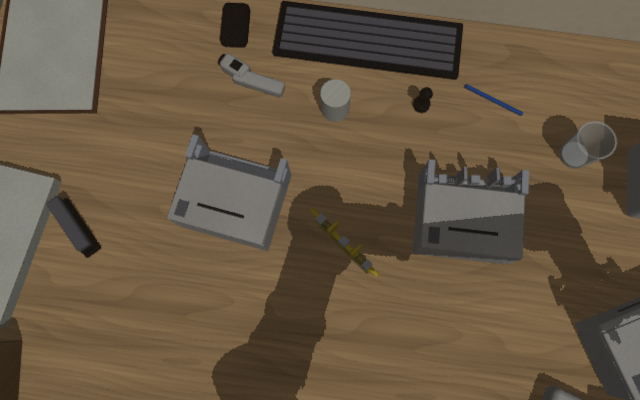

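View pics/wrist0.png

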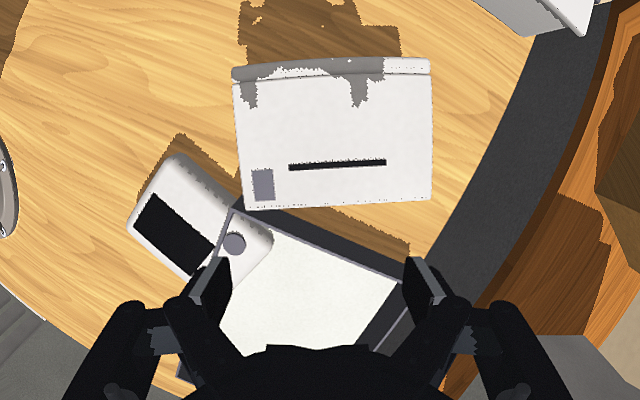

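Candidates are listed below, with scene and top pixels.
- **Door:** the white door with two tabs is at scene (185,190) and top (475,180). The yellow look-alike is at scene (320,175) and top (345,240), and I'll leave it alone.
- **Case:** the open case with cheeks is at scene (420,230) and top (230,195). The other cases at scene (110,90), (535,35) and (20,185) look closed.

Next come close crops and the measurements.

```bash
python3 - <<'E'
from h import *
s=dict(np.load('pics/scene0.npz')); t=dict(np.load('pics/top0.npz'))
a=s['image'][120:280,120:290]; b=s['image'][150:300,340:500]
c=t['image'][145:275,400:540]; e=t['image'][125:255,155:300]
f=lambda i:cv2.resize(i,(400,300),interpolation=cv2.INTER_CUBIC)
m=np.vstack([np.hstack([f(a),f(b)]),np.hstack([f(c),f(e)])])
m=np.clip(m.astype(float)*1.5,0,255).astype(np.uint8)
cv2.imwrite('pics/crop.png',m[:,:,::-1])
for n,d in(('s',s),('t',t)):
    P=cloud(d).reshape(-1,3); ok=d['range_z'].ravel()>0
    P=P[ok]
    print(n,'table z',np.median(P[(abs(P[:,2])<.03),2]))
    np.save('pics/'+n+'c.npy',P)
    im=np.zeros((400,800),np.float32)
    x0,x1,y0,y1=.3,.7,-.5,.3
    q=P[(P[:,0]>x0)&(P[:,0]<x1)&(P[:,1]>y0)&(P[:,1]<y1)]
    q=q[np.argsort(q[:,2])]
    im[((x1-q[:,0])/.001).astype(int).clip(0,399),((y1-q[:,1])/.001).astype(int).clip(0,799)]=q[:,2]
    im=cv2.dilate(im,np.ones((2,2)))
    cv2.imwrite('pics/h_'+n+'.png',cv2.applyColorMap(np.clip(im/.15*255,0,255).astype(np.uint8),cv2.COLORMAP_JET))
E
```

```text
s table z 0.00011800436381226298
t table z 0.0012664312503061215
```

View pics/crop.png

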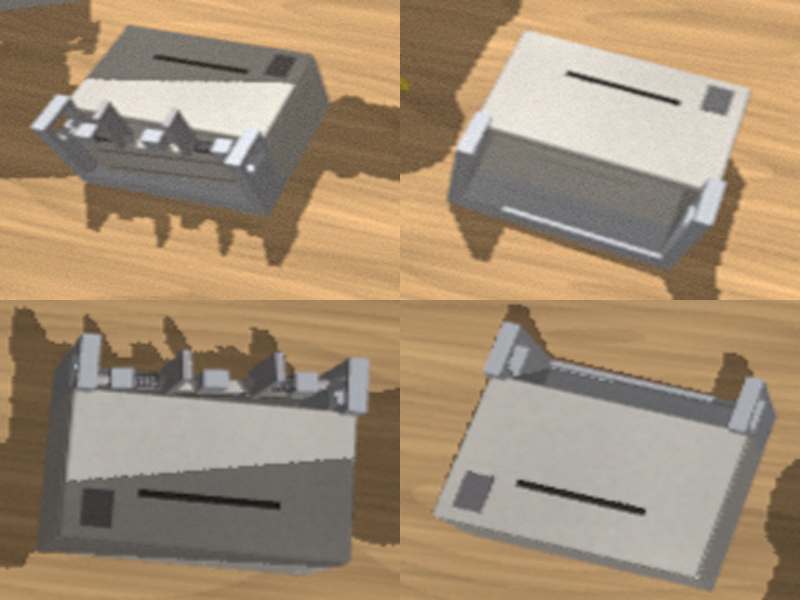

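View pics/h_t.png

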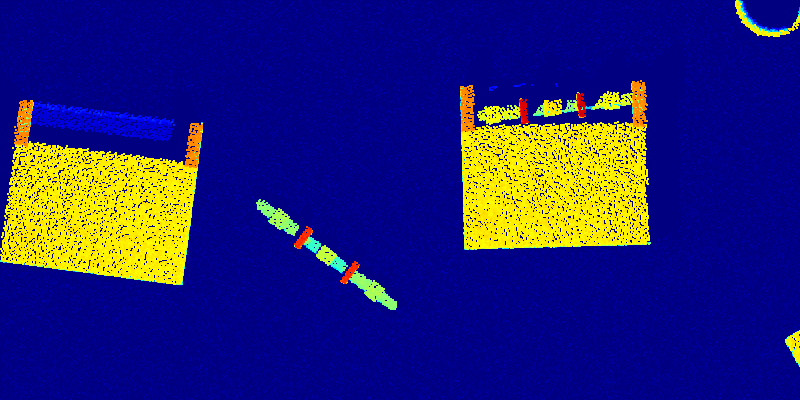

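View pics/h_s.png

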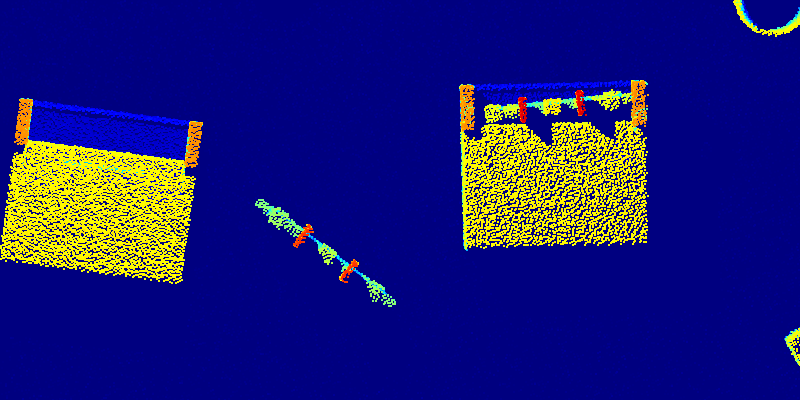

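The crops confirm both choices: the white door, with two grey tabs, hangs in the right-hand case, and the left case has bare cheeks and an empty sill. Next I fit positions from both cameras.

```bash
python3 - <<'E'
from h import *
def box(P,x0,x1,y0,y1,z0,z1):
    return P[(P[:,0]>x0)&(P[:,0]<x1)&(P[:,1]>y0)&(P[:,1]<y1)&(P[:,2]>z0)&(P[:,2]<z1)]
for n in 'st':
    P=np.load('pics/'+n+'c.npy')
    print('==',n)
    tb=[]
    for y0,y1 in((-.25,-.2),(-.30,-.255)):
        q=box(P,.55,.63,y0,y1,.126,.16)
        rc=cv2.minAreaRect(q[:,:2].astype(np.float32)*1000)
        print('tab',len(q),q.mean(0).round(4),'min',q.min(0).round(4),'max',q.max(0).round(4),rc)
        tb.append(q)
    q=box(P,.55,.64,-.35,-.16,.075,.095); 
    for nm,(x0,x1,y0,y1) in dict(openL=(.54,.61,.26,.3),openR=(.52,.6,.09,.13),srcL=(.55,.64,-.18,-.155),srcR=(.55,.64,-.36,-.33)).items():
        q=box(P,x0,x1,y0,y1,.104,.118)
        rc=cv2.minAreaRect(q[:,:2].astype(np.float32)*1000)
        print(nm,len(q),'z',np.median(q[:,2]).round(4),np.array(rc[0]).round(1),np.array(rc[1]).round(1),round(rc[2],1))
    q=box(P,.4,.57,.09,.32,.088,.1)
    q=q[:,:]; rc=cv2.minAreaRect(q[:,:2].astype(np.float32)*1000); print('open roof',np.median(q[:,2]),rc)
    q=box(P,.43,.575,-.36,-.15,.088,.1)
    rc=cv2.minAreaRect(q[:,:2].astype(np.float32)*1000); print('src roof',np.median(q[:,2]),rc)
    q=box(P,.5,.62,.1,.3,.008,.018);print('sill',len(q),np.median(q[:,2]),q.mean(0))
E
```

```text
== s
tab 68 [ 0.5914 -0.222   0.133 ] min [ 0.5786 -0.2259  0.1261] max [ 0.6026 -0.2187  0.138 ] ((590.7771606445312, -222.90286254882812), (24.137136459350586, 6.394737243652344), 5.515707492828369)
tab 72 [ 0.598  -0.2796  0.133 ] min [ 0.5851 -0.2853  0.1262] max [ 0.6096 -0.2759  0.1379] ((597.1622314453125, -280.4610595703125), (25.067487716674805, 6.869495868682861), 6.76505708694458)
openL 184 z 0.1096 [578.3 277.2] [12.  45.3] 82.4
openR 150 z 0.1095 [555.6 107.1] [12.3 44.6] 81.6
srcL 164 z 0.1096 [ 592.8 -167.1] [44.  12.8] 1.3
srcR 161 z 0.1097 [ 596.6 -339.4] [15.8 44.5] 89.7
open roof 0.09469708470612481 ((490.49609375, 202.10951232910156), (184.1893768310547, 126.43811798095703), 82.14849853515625)
src roof 0.09494802536801039 ((514.5873413085938, -254.19873046875), (122.54276275634766, 185.5826416015625), 0.5530598759651184)
sill 2685 0.01178507080366864 [0.55129948 0.19714452 0.01190421]
== t
tab 64 [ 0.5885 -0.223   0.1345] min [ 0.5771 -0.227   0.1269] max [ 0.6008 -0.2191  0.1389] ((588.9343872070312, -223.37591552734375), (23.288169860839844, 6.113539218902588), 6.311534404754639)
tab 70 [ 0.5949 -0.2801  0.1346] min [ 0.5844 -0.2845  0.1262] max [ 0.6069 -0.277   0.1403] ((595.7172241210938, -280.93963623046875), (23.008464813232422, 6.529575347900391), 6.126556396484375)
openL 180 z 0.1107 [577.9 277.5] [14.4 45. ] 83.1
openR 166 z 0.1106 [555.2 106.5] [12.5 44. ] 83.1
srcL 169 z 0.1109 [ 592.  -167.1] [45.  12.5] 1.3
srcR 194 z 0.1104 [ 596.6 -339.3] [44.9 14.5] 1.4
open roof 0.0958354422526787 ((504.16925048828125, 200.42306518554688), (184.6796875, 154.19354248046875), 82.5808334350586)
src roof 0.09585023947927784 ((515.20068359375, -255.32696533203125), (122.73434448242188, 185.2100372314453), 1.3183649778366089)
sill 661 0.013181453832291412 [0.57586553 0.19686161 0.01324297]
```

```bash
cat >> h.py <<'E'
def goal(yawdeg,sgn):
    a=np.radians(yawdeg); z=sgn*np.array([-np.sin(a),np.cos(a),0]); y=np.array([0,0,-1.]); return np.stack([np.cross(y,z),y,z],1)
def plan(p,yaw):
    o=r.get_obs(); R0=R.from_rotvec(o['orientation']).as_matrix()
    print('t',o['clock'],'tcp',o['tcp_pos'].round(4),'grip',round(o['grip_width'],4),'F',o['contact_force'].round(2)); print(R0.round(3))
    for s in(1,-1):
        G=goal(yaw,s); rv=R.from_matrix(R0.T@G).as_rotvec(degrees=True)
        if np.linalg.norm(rv)<100: print('turn(tool deg)',rv.round(2)); print('shift now',(R0.T@(np.array(p)-o['tcp_pos'])).round(4),'after turn',(G.T@(np.array(p)-o['tcp_pos'])).round(4))
E
python3 -c "
from h import *
plan([.593,-.252,.25],6.4)"
```

```text
t 0.15 tcp [ 0.2903 -0.609   0.2496] grip 0.0855 F [ 0.48  0.39 -0.22]
[[-0.903 -0.001  0.43 ]
 [-0.43   0.001 -0.903]
 [ 0.    -1.    -0.001]]
turn(tool deg) [ 0.08 19.09  0.02]
shift now [-4.269e-01 -2.000e-04 -1.920e-01] after turn [-0.3406 -0.0004 -0.321 ]
```

Call:
{"method": "jog_arm", "body": {"motion": [[1,[-0.03,0,-0.0135],[0,0,0]],[1,[-0.03,0,-0.0135],[0,0,0]],[1,[-0.03,0,-0.0135],[0,0,0]],[1,[-0.03,0,-0.0135],[0,0,0]],[1,[-0.03,0,-0.0135],[0,0,0]],[1,[-0.03,0,-0.0135],[0,0,0]],[1,[-0.03,0,-0.0135],[0,0,0]],[1,[-0.03,0,-0.0135],[0,0,0]],[1,[-0.03,0,-0.0135],[0,0,0]],[1,[-0.03,0,-0.0135],[0,0,0]]], "force": 40}}

```text
clock: 0.98
tcp_pos: [0.5038, -0.357, 0.2501]
orientation: [-0.447, 1.975, -1.975]
contact_force: [-0.2, -1.8, 0.1]
grip_width: 0.0859
```

Call:
{"method": "jog_arm", "body": {"motion": [[1,[0,0,0],[0,5,0]],[1,[0,0,0],[0,5,0]],[1,[0,0,0],[0,5,0]],[1,[0,0,0],[0,4,0]],[1,[0,0,0],[0,0,0]],[1,[0,0,0],[0,0,0]]]}}

```text
clock: 1.48
tcp_pos: [0.503, -0.3582, 0.25]
orientation: [-0.126, 2.162, -2.162]
contact_force: [-0.1, 0.4, -0.1]
grip_width: 0.0855
```

```bash
python3 -c "
from h import *
plan([.593,-.252,.25],6.4)"
```

```text
t 1.4833 tcp [ 0.503  -0.3582  0.25  ] grip 0.0855 F [-0.07  0.44 -0.12]
[[-0.993 -0.001  0.115]
 [-0.115  0.    -0.993]
 [ 0.001 -1.    -0.   ]]
turn(tool deg) [0.01 0.21 0.03]
shift now [-0.1016 -0.     -0.0952] after turn [-0.1012  0.     -0.0955]
```

Moving above the door, at a height from which the wrist camera can check it.

Call:
{"method": "jog_arm", "body": {"motion": [[1,[-0.0255,0,-0.0239],[0,0,0]],[1,[-0.0255,0,-0.0239],[0,0,0]],[1,[-0.0255,0,-0.0239],[0,0,0]],[1,[-0.0251,0,-0.0235],[0,0,0]],[1,[0,0,0],[0,0,0]],[1,[0,0,0],[0,0,0]]]}}

```text
clock: 1.98
tcp_pos: [0.5949, -0.2494, 0.25]
orientation: [-0.129, 2.161, -2.158]
contact_force: [-0.6, -0.7, -0.7]
grip_width: 0.0852
```

```bash
python3 -c "
from h import *
plan([.593,-.252,.122],6.4)
d=grab('wrist','wrist1')
print(d['xyz'],d['orientation'])
t=grab('top','top1')
"
```

```text
t 1.9833 tcp [ 0.5949 -0.2494  0.25  ] grip 0.0852 F [-0.61 -0.69 -0.66]
[[-0.993  0.     0.12 ]
 [-0.12   0.001 -0.993]
 [-0.    -1.    -0.001]]
turn(tool deg) [ 0.07  0.48 -0.02]
shift now [0.0022 0.128  0.0025] after turn [0.0021 0.128  0.0024]
[ 0.67203452 -0.24067216  0.37323612] [ 2.17026672 -1.9214569  -0.29851111]
```

View pics/wrist1.png

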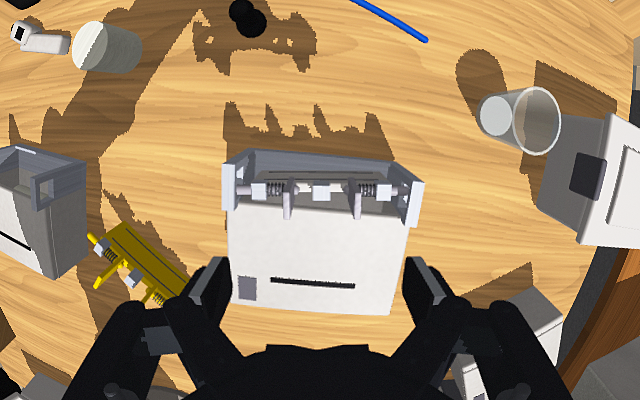

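The wrist view shows the door in its case with tabs at (288,198) and (357,198), pins visible in the cheek windows, and the yellow door off at (140,265). I measure the tabs from this view too.

```bash
cat >> h.py <<'E'
def wcloud(d):
    z=d['range_z']; v,u=np.mgrid[:400,:640]
    a=(u-d['cx'])/d['fx']; b=(v-d['cy'])/d['fy']; th=np.hypot(a,b)+1e-9; k=np.tan(th)/th
    P=np.stack([a*k*z,b*k*z,z],-1)@Rc(d).T+np.array(d['xyz'])
    return P[(z>0)&(th<1.2)]
def box(P,x0,x1,y0,y1,z0,z1):
    return P[(P[:,0]>x0)&(P[:,0]<x1)&(P[:,1]>y0)&(P[:,1]<y1)&(P[:,2]>z0)&(P[:,2]<z1)]
E
python3 - <<'E'
from h import *
d=dict(np.load('pics/wrist1.npz'))
P=wcloud(d)
for y0,y1 in((-.25,-.2),(-.30,-.255)):
    q=box(P,.56,.63,y0,y1,.124,.145)
    rc=cv2.minAreaRect(q[:,:2].astype(np.float32)*1000)
    print('tab',len(q),q.mean(0).round(4),'max',q.max(0).round(4),np.array(rc[0]).round(1),np.array(rc[1]).round(1),rc[2])
for nm,(x0,x1,y0,y1) in dict(openL=(.54,.61,.26,.3),openR=(.52,.6,.09,.13),srcL=(.55,.64,-.18,-.155),srcR=(.55,.64,-.36,-.33)).items():
    q=box(P,x0,x1,y0,y1,.104,.118)
    if len(q)>5:
        rc=cv2.minAreaRect(q[:,:2].astype(np.float32)*1000)
        print(nm,len(q),'z',np.median(q[:,2]).round(4),np.array(rc[0]).round(1),np.array(rc[1]).round(1),round(rc[2],1))
E
```

```text
tab 265 [ 0.5929 -0.2253  0.1331] max [ 0.6041 -0.2211  0.1377] [ 591.9 -225.3] [24.4  6.2] 5.619917392730713
tab 246 [ 0.5997 -0.2817  0.1341] max [ 0.6108 -0.2783  0.1375] [ 598.6 -282.2] [24.1  5.8] 7.420927047729492
openR 279 z 0.1094 [556.7 105.5] [16.4 45.1] 79.7
srcL 699 z 0.1097 [ 593.6 -168.2] [44.1 13.5] 2.4
srcR 642 z 0.1095 [ 598.3 -339.9] [44.8 13.1] 1.8
```

Call:
{"method": "jog_arm", "body": {"motion": [[1,[0.001,0,0.003],[0,0,0]],[1,[0,0.025,0],[0,0,0]],[1,[0,0.025,0],[0,0,0]],[1,[0,0.02,0],[0,0,0]],[1,[0,0,0],[0,0,0]],[1,[0,0,0],[0,0,0]]]}}

```text
clock: 2.58
tcp_pos: [0.5913, -0.2568, 0.1797]
orientation: [-0.123, 2.166, -2.165]
contact_force: [0.3, 0.7, 0.6]
grip_width: 0.0854
```

```bash
python3 -c "
from h import *
plan([.594,-.2528,.122],6.6)
"
```

```text
t 2.5833 tcp [ 0.5913 -0.2568  0.1797] grip 0.0854 F [0.26 0.67 0.64]
[[-0.994 -0.002  0.111]
 [-0.111  0.    -0.994]
 [ 0.002 -1.    -0.   ]]
turn(tool deg) [ 0.03 -0.22  0.13]
shift now [-0.0032  0.0577 -0.0036] after turn [-0.0031  0.0577 -0.0036]
```

Call:
{"method": "jog_arm", "body": {"motion": [[1,[-0.003,0.02,-0.0036],[0,0,0]],[1,[0,0.02,0],[0,0,0]],[1,[0,0.0177,0],[0,0,0]],[1,[0,0,0],[0,0,0]],[1,[0,0,0],[0,0,0]],[1,[0,0,0],[0,0,0]]]}}

```text
clock: 3.08
tcp_pos: [0.5964, -0.2525, 0.1248]
orientation: [-0.119, 2.161, -2.164]
contact_force: [0.4, -0.8, 0.3]
grip_width: 0.0856
```

```bash
python3 -c "
from h import *
plan([.594,-.2528,.122],6.6)
d=grab('wrist','wrist2')
"
```

```text
t 3.0833 tcp [ 0.5964 -0.2525  0.1248] grip 0.0856 F [ 0.36 -0.76  0.27]
[[-0.994  0.003  0.112]
 [-0.112 -0.001 -0.994]
 [-0.003 -1.     0.001]]
turn(tool deg) [-0.09 -0.16 -0.16]
shift now [0.0024 0.0028 0.0001] after turn [0.0024 0.0028 0.0001]
```

View pics/wrist2.png

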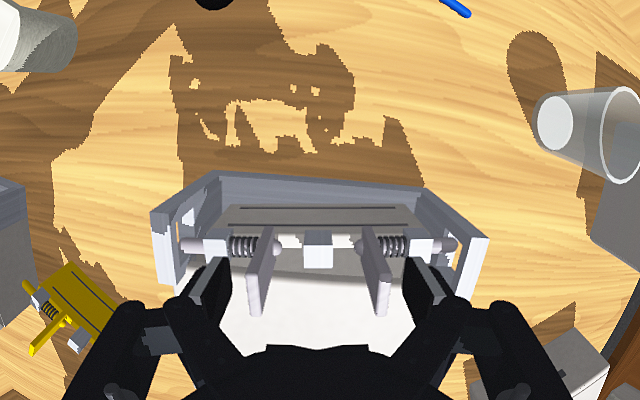

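The wrist view shows both tabs between the open pads, left tab (262,275) and right tab (380,270), centred on the jaws. Pinching now.

Call:
{"method": "jog_arm", "body": {"motion": [[0.5,[0,0,0],[0,0,0]],[0.5,[0,0,0],[0,0,0]],[0.2,[0,0,0],[0,0,0]],[0.2,[0,0,0],[0,0,0]],[0.2,[0,0,0],[0,0,0]],[0.2,[0,0,0],[0,0,0]],[0.2,[0,0,0],[0,0,0]],[0.2,[0,0,0],[0,0,0]]], "force": 40}}

```text
clock: 3.8
tcp_pos: [0.597, -0.2525, 0.1249]
orientation: [-0.118, 2.159, -2.164]
contact_force: [0.1, -1.3, 9.5]
grip_width: 0.0278
```

```bash
python3 -c "
from h import *
plan([.594,-.2528,.122],6.6)
d=grab('wrist','wrist3')
"
```

```text
t 3.8 tcp [ 0.597  -0.2525  0.1249] grip 0.0278 F [ 0.09 -1.27  9.53]
[[-0.994  0.004  0.113]
 [-0.113 -0.002 -0.994]
 [-0.004 -1.     0.002]]
turn(tool deg) [-0.13 -0.13 -0.22]
shift now [ 0.003   0.0029 -0.    ] after turn [ 0.003   0.0029 -0.    ]
```

View pics/wrist3.png

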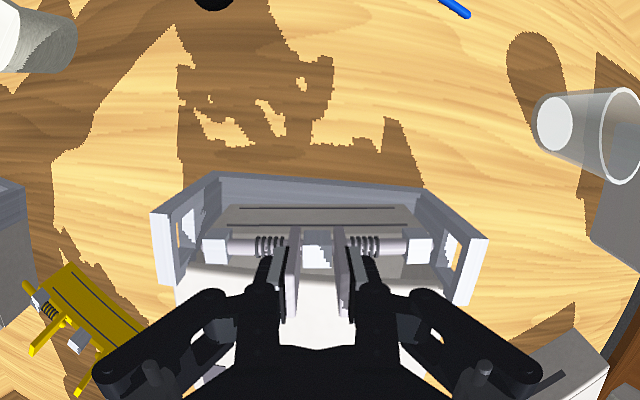

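Both tabs are pinched, and the windows at (187,225) and (455,250) are clear of pins. Lifting straight up.

Call:
{"method": "jog_arm", "body": {"motion": [[0.2,[0,-0.006,0],[0,0,0]],[0.2,[0,-0.01,0],[0,0,0]],[0.2,[0,-0.014,0],[0,0,0]],[0.2,[0,-0.016,0],[0,0,0]],[0.2,[0,0,0],[0,0,0]]]}}

```text
clock: 4.27
tcp_pos: [0.5968, -0.2519, 0.1719]
orientation: [-0.118, 2.16, -2.163]
contact_force: [0.6, -0.6, -1.6]
grip_width: 0.0274
```

```bash
python3 -c "
from h import *
plan([.594,-.2528,.265],6.6)
d=grab('wrist','wrist4')
"
```

```text
t 4.2667 tcp [ 0.5968 -0.2519  0.1719] grip 0.0274 F [ 0.62 -0.64 -1.55]
[[-0.994  0.004  0.113]
 [-0.113 -0.001 -0.994]
 [-0.004 -1.     0.002]]
turn(tool deg) [-0.1  -0.12 -0.24]
shift now [ 0.0025 -0.0931  0.0007] after turn [ 0.0029 -0.0931  0.0006]
```

View pics/wrist4.png

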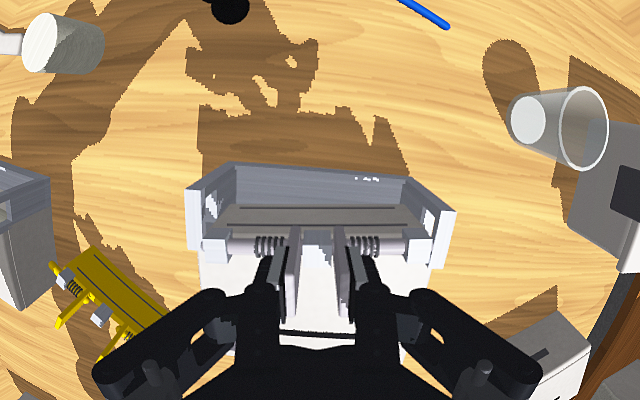

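The door rises with the jaws and stays level in the view; the case drops away below. Continuing up.

Call:
{"method": "jog_arm", "body": {"motion": [[0.2,[0,-0.018,0],[0,0,0]],[0.2,[0,-0.02,0],[0,0,0]],[0.2,[0,-0.02,0],[0,0,0]],[0.2,[0,-0.02,0],[0,0,0]],[0.2,[0,-0.012,0],[0,0,0]],[0.2,[0,0,0],[0,0,0]],[0.2,[0,0,0],[0,0,0]]]}}

```text
clock: 4.9
tcp_pos: [0.5951, -0.2513, 0.2579]
orientation: [-0.123, 2.163, -2.163]
contact_force: [0.3, 0.3, -4.5]
grip_width: 0.0278
```

```bash
python3 -c "
from h import *
plan([.567,.192,.262],-7.6)
d=grab('wrist','wrist5');d=grab('scene','scene5')
P=wcloud(np.load('pics/wrist5.npz')); P2=cloud(d).reshape(-1,3)
q=box(P2,.5,.7,-.4,-.1,.125,.29); print(len(q),q.min(0),q.max(0))
"
```

```text
t 4.9 tcp [ 0.5951 -0.2513  0.2579] grip 0.0278 F [ 0.32  0.34 -4.46]
[[-0.994 -0.     0.113]
 [-0.113  0.    -0.994]
 [ 0.    -1.    -0.   ]]
turn(tool deg) [1.000e-02 1.409e+01 2.000e-02]
shift now [-0.0222 -0.004  -0.4437] after turn [ 0.0865 -0.0041 -0.4357]
3207 [ 0.57637515 -0.32177328  0.1429705 ] [ 0.61162577 -0.17787676  0.28998051]
```

View pics/scene5.png

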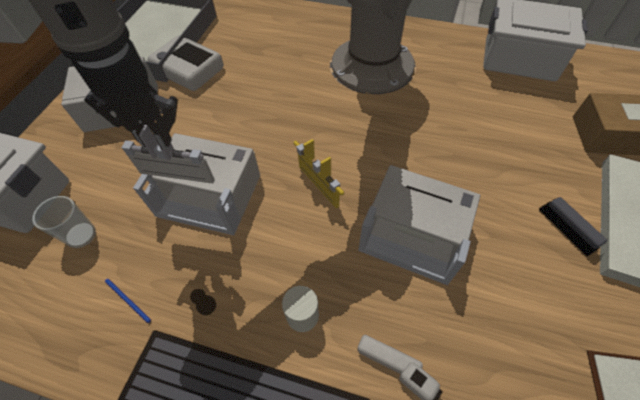

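View pics/wrist5.png

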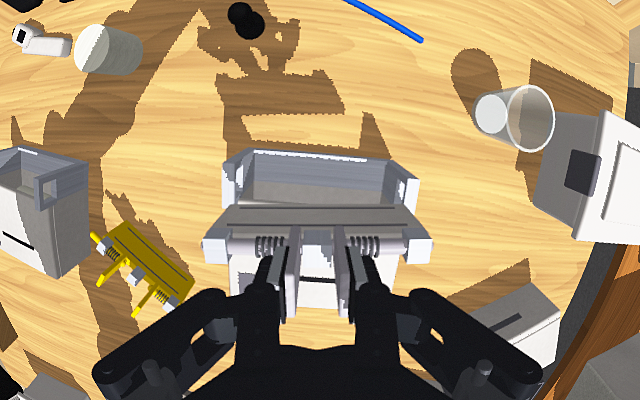

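The scene view shows the door lifted clear at (170,160), above its now-empty case. Carrying it across with gentle ramps.

Call:
{"method": "jog_arm", "body": {"motion": [[0.2,[-0.0005,-0.002,-0.01],[0,0,0]],[0.2,[-0.001,-0.002,-0.02],[0,0,0]],[0.2,[-0.0015,0,-0.03],[0,0,0]],[0.2,[-0.0015,0,-0.03],[0,0,0]],[0.2,[-0.0015,0,-0.03],[0,0,0]],[0.2,[-0.0015,0,-0.03],[0,0,0]],[0.2,[-0.0015,0,-0.03],[0,0,0]],[0.2,[-0.0015,0,-0.03],[0,0,0]],[0.2,[-0.0015,0,-0.03],[0,0,0]],[0.2,[-0.0015,0,-0.03],[0,0,0]]]}}

```text
clock: 5.83
tcp_pos: [0.5771, 0.0205, 0.2617]
orientation: [-0.125, 2.164, -2.163]
contact_force: [1.6, 0.8, -1.9]
grip_width: 0.0278
```

Call:
{"method": "jog_arm", "body": {"motion": [[0.2,[-0.0015,0,-0.03],[0,0,0]],[0.2,[-0.0015,0,-0.03],[0,0,0]],[0.2,[-0.0015,0,-0.03],[0,0,0]],[0.2,[-0.0015,0,-0.03],[0,0,0]],[0.2,[-0.0015,0,-0.024],[0,0,0]],[0.2,[-0.001,0,-0.015],[0,0,0]],[0.2,[0,0,-0.01],[0,0,0]],[0.2,[0,0,-0.005],[0,0,0]],[0.2,[0,0,0],[0,0,0]],[0.2,[0,0,0],[0,0,0]]]}}

```text
clock: 6.67
tcp_pos: [0.567, 0.191, 0.2622]
orientation: [-0.122, 2.163, -2.165]
contact_force: [0.5, -0.9, -2.1]
grip_width: 0.0275
```

Call:
{"method": "jog_arm", "body": {"motion": [[0.2,[0,0,0],[0,2,0]],[0.2,[0,0,0],[0,3,0]],[0.2,[0,0,0],[0,4,0]],[0.2,[0,0,0],[0,3,0]],[0.2,[0,0,0],[0,2,0]],[0.2,[0,0,0],[0,0,0]],[0.2,[0,0,0],[0,0,0]],[0.2,[0,0,0],[0,0,0]],[0.2,[0,0,0],[0,0,0]],[0.2,[0,0,0],[0,0,0]]]}}

```text
clock: 7.5
tcp_pos: [0.5671, 0.1919, 0.2626]
orientation: [-0.141, -2.154, 2.154]
contact_force: [-0.2, 0.1, -2.9]
grip_width: 0.0276
```

```bash
python3 - <<'E'
from h import *
plan([.567,.192,.24],-7.6)
d=grab('wrist','wrist6');s=grab('scene','scene6');t=grab('top','top6')
for nm,P in(('w',wcloud(d)),('s',cloud(s).reshape(-1,3))):
    q=box(P,.5,.7,.08,.3,.15,.205)
    if len(q)<50: print(nm,len(q));continue
    print(nm,len(q),q.min(0).round(4),q.max(0).round(4),q.mean(0).round(4))
    c=np.median(q,0)
    u,S,v=np.linalg.svd(q-q.mean(0),full_matrices=False); print('normal',v[2].round(3),S)
W=wcloud(d)
for nm,(x0,x1,y0,y1) in dict(openL=(.53,.62,.26,.3),openR=(.51,.62,.09,.13)).items():
    q=box(W,x0,x1,y0,y1,.104,.116)
    rc=cv2.minAreaRect(q[:,:2].astype(np.float32)*1000)
    print(nm,len(q),'z',np.median(q[:,2]).round(4),np.array(rc[0]).round(1),np.array(rc[1]).round(1),round(rc[2],1))
E
```

```text
t 7.5 tcp [0.5671 0.1919 0.2626] grip 0.0276 F [-0.22  0.05 -2.93]
[[-0.991  0.    -0.131]
 [ 0.131 -0.    -0.991]
 [-0.    -1.     0.   ]]
turn(tool deg) [-0.    0.09 -0.  ]
shift now [ 0.0001  0.0226 -0.0001] after turn [ 0.0001  0.0226 -0.0001]
w 4782 [0.5598 0.1199 0.1521] [0.5797 0.2622 0.205 ] [0.5701 0.1912 0.1812]
normal [-0.992  0.13   0.006] [2.77859758 1.04099272 0.02648224]
s 1674 [0.5572 0.1212 0.1502] [0.5793 0.2633 0.205 ] [0.5691 0.1939 0.1791]
normal [ 0.991 -0.133 -0.008] [1.68906579 0.63799665 0.02548495]
openL 526 z 0.1095 [580.9 275.9] [13.  40.4] 82.1
openR 486 z 0.1095 [557.8 106.1] [12.3 42.4] 82.1
```

View pics/wrist6.png

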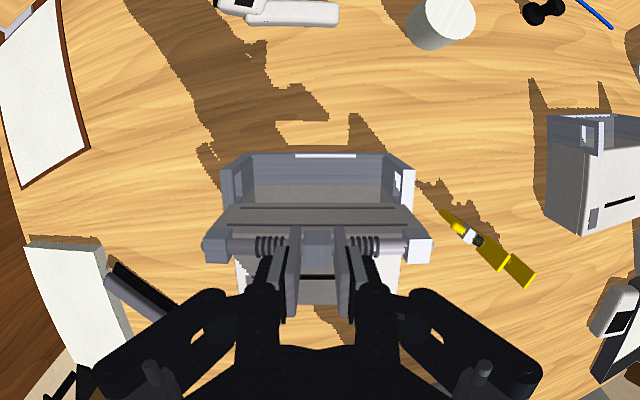

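View pics/scene6.png

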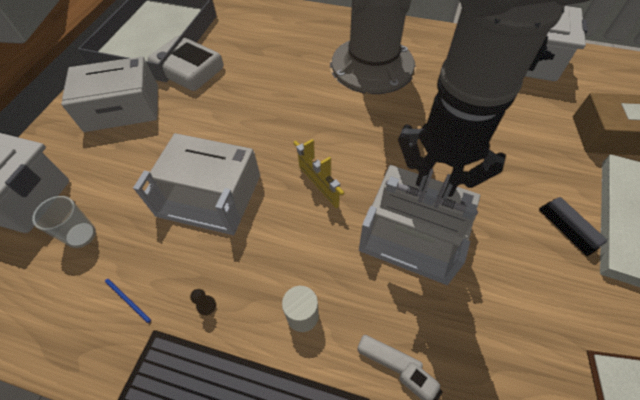

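The door hangs upright and aligned with the sill, about 2.5 mm behind the seat line by both cameras. I shift it forward and lower part way.

Call:
{"method": "jog_arm", "body": {"motion": [[0.2,[-0.0025,0.005,0],[0,0,0]],[0.2,[0,0.012,0],[0,0,0]],[0.2,[0,0.015,0],[0,0,0]],[0.2,[0,0.015,0],[0,0,0]],[0.2,[0,0.012,0],[0,0,0]],[0.2,[0,0.006,0],[0,0,0]],[0.2,[0,0,0],[0,0,0]],[0.2,[0,0,0],[0,0,0]]]}}

```text
clock: 8.32
tcp_pos: [0.5695, 0.1918, 0.1974]
orientation: [-0.141, -2.153, 2.154]
contact_force: [-0.1, 0.4, -2.5]
grip_width: 0.0276
```

```bash
python3 - <<'E'
from h import *
plan([.5695,.192,.130],-7.6)
d=grab('wrist','wrist7');s=grab('scene','scene7')
cv2.imwrite('pics/scene7c.png',np.clip(cv2.resize(s['image'][130:300,330:510],(720,600)).astype(float)*1.5,0,255)[:,:,::-1])
E
```

```text
t 8.3167 tcp [0.5695 0.1918 0.1974] grip 0.0276 F [-0.09  0.44 -2.51]
[[-0.991 -0.    -0.131]
 [ 0.131 -0.    -0.991]
 [ 0.    -1.     0.   ]]
turn(tool deg) [-0.01  0.09  0.02]
shift now [-0.      0.0674 -0.0002] after turn [ 0.      0.0674 -0.0002][ WARN:0@2.393] global loadsave.cpp:1063 imwrite_ Unsupported depth image for selected encoder is fallbacked to CV_8U.
```

View pics/wrist7.png

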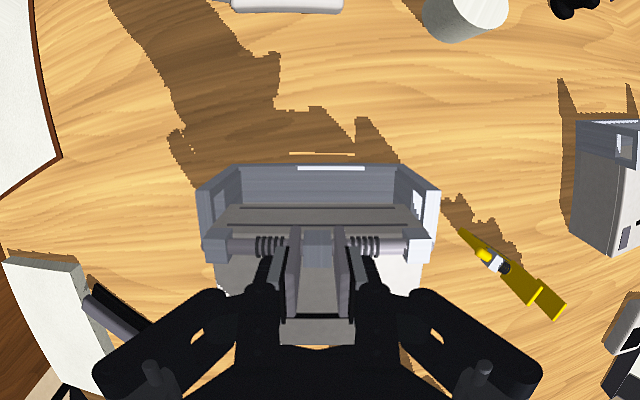

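View pics/scene7c.png

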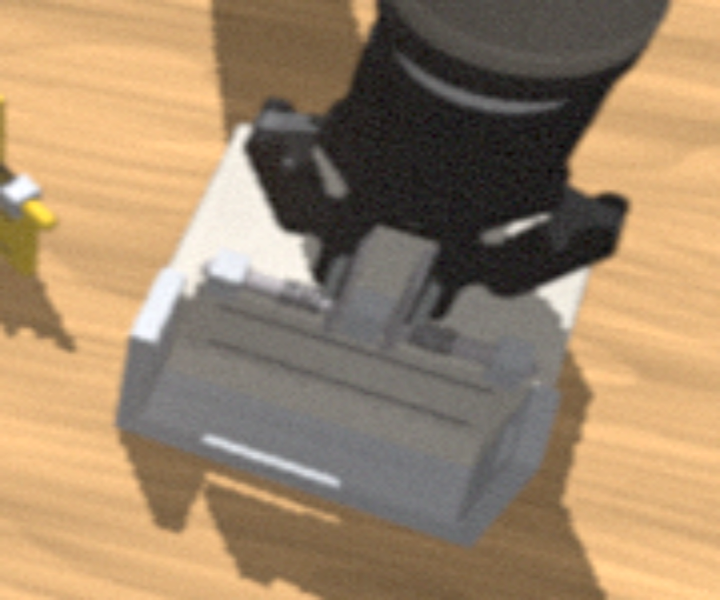

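The door's lower part is already between the cheeks, with no contact force. Lowering to about 4 mm above the sill.

Call:
{"method": "jog_arm", "body": {"motion": [[0.2,[0,0.012,0],[0,0,0]],[0.2,[0,0.016,0],[0,0,0]],[0.2,[0,0.016,0],[0,0,0]],[0.2,[0,0.012,0],[0,0,0]],[0.2,[0,0.007,0],[0,0,0]],[0.2,[0,0.004,0],[0,0,0]],[0.2,[0,0,0],[0,0,0]],[0.2,[0,0,0],[0,0,0]]]}}

```text
clock: 9.08
tcp_pos: [0.5698, 0.192, 0.1309]
orientation: [-0.142, -2.154, 2.154]
contact_force: [-0.5, -0.2, -2.5]
grip_width: 0.0276
```

```bash
python3 - <<'E'
from h import *
plan([.5695,.192,.128],-7.6)
d=grab('wrist','wrist8');s=grab('scene','scene8')
P=cloud(s).reshape(-1,3)
for nm,P in(('w',wcloud(d)),('s',P)):
    q=box(P,.54,.60,.125,.265,.03,.07)
    q=q[abs((q[:,:2]-[.567,.192])@[.991,-.132])<.012]
    print(nm,len(q), np.median((q[:,:2]-[.567,.192])@[.991,-.132]))
E
```

```text
t 9.0833 tcp [0.5698 0.192  0.1309] grip 0.0276 F [-0.47 -0.21 -2.48]
[[-0.991  0.001 -0.131]
 [ 0.131  0.    -0.991]
 [-0.001 -1.    -0.   ]]
turn(tool deg) [ 0.02  0.09 -0.03]
shift now [0.0003 0.0029 0.    ] after turn [0.0003 0.0029 0.    ]
w 3734 0.005984336879702335
s 734 0.004956439779863488
```

View pics/wrist8.png

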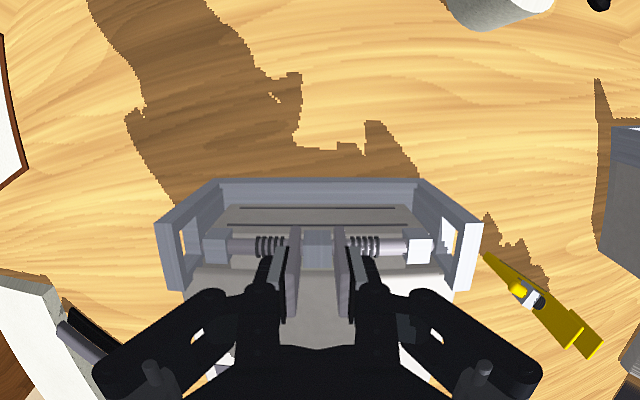

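The door is centred: its front face is 5–6 mm ahead of the seat line, which is half its thickness. The pin ends line up with both windows, at (190,245) and (445,245). I lower the last few mm and let go.

Call:
{"method": "jog_arm", "body": {"motion": [[0.2,[0,0.002,0],[0,0,0]],[0.2,[0,0.002,0],[0,0,0]],[0.2,[0,0,0],[0,0,0]],[0.2,[0,0,0],[0,0,0]]]}}

```text
clock: 9.52
tcp_pos: [0.5694, 0.1918, 0.1266]
orientation: [-0.141, -2.153, 2.154]
contact_force: [-0.3, 0.2, -3.0]
grip_width: 0.0274
```

Call:
{"method": "jog_arm", "body": {"motion": [[0.5,[0,0,0],[0,0,0]],[0.6,[0,0,0],[0,0,0]],[0.7,[0,0,0],[0,0,0]],[0.8,[0,0,0],[0,0,0]],[0.9,[0,0,0],[0,0,0]],[1,[0,0,0],[0,0,0]],[1,[0,0,0],[0,0,0]],[1,[0,0,0],[0,0,0]],[1,[0,0,0],[0,0,0]],[1,[0,0,0],[0,0,0]]]}}

```text
clock: 10.35
tcp_pos: [0.5696, 0.1918, 0.1267]
orientation: [-0.142, -2.154, 2.154]
contact_force: [0.2, -0.7, 0.0]
grip_width: 0.0852
```

```bash
python3 - <<'E'
from h import *
plan([.5695,.192,.128],-7.6)
d=grab('wrist','wrist9')
E
```

```text
t 10.35 tcp [0.5696 0.1918 0.1267] grip 0.0852 F [ 0.22 -0.69  0.03]
[[-0.991  0.    -0.131]
 [ 0.131  0.    -0.991]
 [-0.    -1.    -0.   ]]
turn(tool deg) [ 0.    0.08 -0.01]
shift now [ 0.0001 -0.0013 -0.0001] after turn [ 0.0001 -0.0013 -0.0001]
```

View pics/wrist9.png

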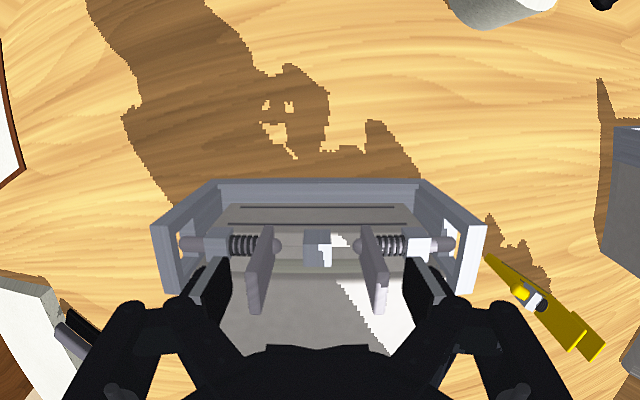

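Both pins have sprung out into the windows at (185,243) and (448,243), the tabs are spread again, and the pads are clear of them. Retreating straight up.

Call:
{"method": "jog_arm", "body": {"motion": [[1,[0,-0.01,0],[0,0,0]],[1,[0,-0.02,0],[0,0,0]],[1,[0,-0.025,0],[0,0,0]],[1,[0,-0.03,0],[0,0,0]],[1,[0,-0.03,0],[0,0,0]],[1,[0,-0.02,0],[0,0,0]],[1,[0,0,0],[0,0,0]],[1,[0,0,0],[0,0,0]],[1,[0,0,0],[0,0,0]]]}}

```text
clock: 11.15
tcp_pos: [0.5691, 0.1916, 0.2614]
orientation: [-0.141, -2.153, 2.154]
contact_force: [-0.2, 0.1, 0.2]
grip_width: 0.0853
```

```bash
python3 - <<'E'
from h import *
o=r.get_obs(); print(o['clock'],o['tcp_pos'],o['contact_force'])
d=grab('wrist','wrist10');s=grab('scene','scene10')
P=np.vstack([wcloud(d)]); S=cloud(s).reshape(-1,3)
C=np.array([.567,.192]); a=np.radians(-7.6); ex=np.array([np.cos(a),np.sin(a)]); ey=np.array([-np.sin(a),np.cos(a)])
for nm,P in(('w',wcloud(d)),('s',S)):
    X=(P[:,:2]-C)@ex; Y=(P[:,:2]-C)@ey; Z=P[:,2]
    for k,m in (('tabA',(Y>0)&(Y<.05)),('tabB',(Y<0)&(Y>-.05))):
        m=m&(abs(X)<.025)&(Z>.122)&(Z<.145); print(nm,k,m.sum(),X[m].mean().round(4),Y[m].mean().round(4),'outer',Y[m].min().round(4),Y[m].max().round(4),'top',Z[m].max().round(4))
    m=(abs(X)<.014)&(abs(Y)<.065)&(Z>.03)&(Z<.07)
    A=np.c_[Y[m],Z[m],np.ones(m.sum())]; c=np.linalg.lstsq(A,X[m],rcond=None)[0]; print('face: yaw,tilt deg',np.degrees(c[:2]).round(2),'X',X[m].mean().round(4))
    m=(abs(X)<.014)&(abs(Y)>.06)&(abs(Y)<.095)&(Z>.07)&(Z<.1); print('pin Y range',Y[m].min().round(4),Y[m].max().round(4))
cv2.imwrite('pics/w10c.png',cv2.resize(d['image'][120:270,200:440],(800,500))[:,:,::-1])
E
```

```text
11.15 [0.56906279 0.19161978 0.26141638] [-0.17982032  0.05260831  0.23540243]
w tabA 255 0.0021 0.0284 outer 0.0255 0.0322 top 0.1371
w tabB 231 0.0023 -0.0286 outer -0.0321 -0.0255 top 0.1371
face: yaw,tilt deg [-0.13  0.26] X 0.0057
pin Y range -0.0885 0.0866
s tabA 63 0.0025 0.0294 outer 0.0267 0.0328 top 0.1379
s tabB 55 0.0028 -0.0282 outer -0.031 -0.0252 top 0.1372
face: yaw,tilt deg [-0.06  0.45] X 0.0044
pin Y range -0.0823 0.083
```

View pics/w10c.png

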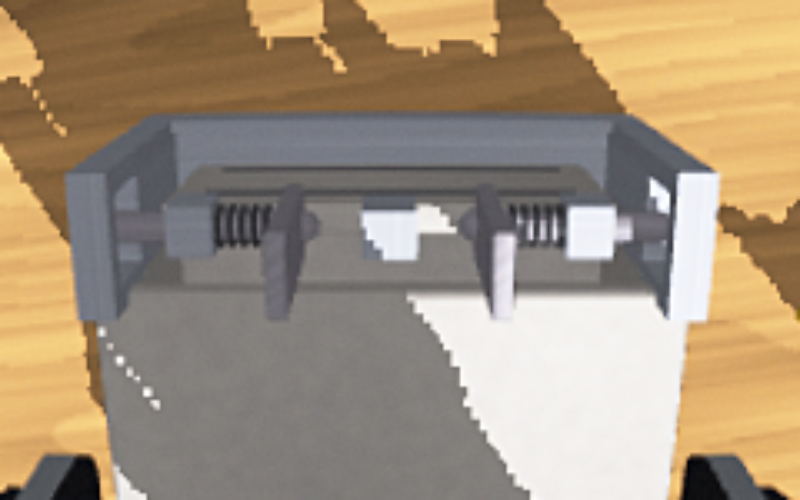

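View pics/scene10.png

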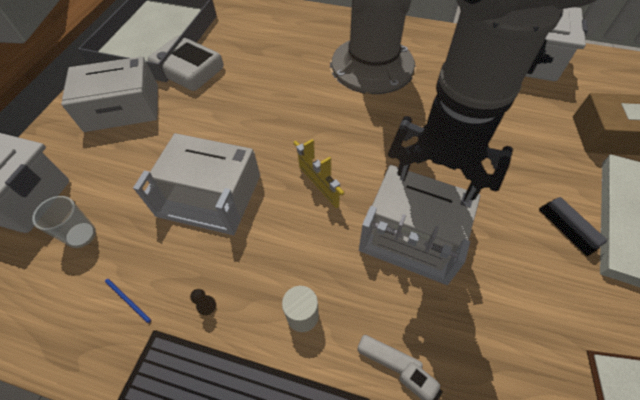

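The pictures show the door seated, with tabs 64 mm apart over their outer faces (fully sprung), tops at 0.137 m (underside at about 0.013 m), tilt under 0.5° and yaw error about 0.1°. Handing in.

```bash
python3 -c "
from bench import r
print(r.hand_in())"
```

```text
the job is handed in; nothing more can be done
None
```

I pinched the white door's two tabs, lifted it off its case, carried it to the open case and lowered it between the cheeks. I let go just above or on the sill, then backed the arm straight up. I handed in after about 11 s of the 43 s allowed; hand-in gives no verdict.

- **Position:** the door is within about 3 mm of the seat point sideways, and its underside is about 1 mm above the sill height, inferred from the tab tops at 0.137–0.138 m.
- **Alignment:** tilt is under 0.5° and the error against the sill line is about 0.1°.
- **Pins:** the tabs' outer faces are 64 mm apart, as when free. The wrist camera also shows both pins in the windows, with tips at about ±87–88 mm.
- **Robot:** it touches nothing; the measured force is about 0.

**Disagreements:**
- The scene camera put the pin tips at ±82–83 mm, probably because the cheeks partly hide them. The tab spacing agrees with the wrist reading.
- The cameras differed by 1–3 mm on positions.
- While pinched, the gripper read 27–28 mm instead of the stated 32 mm. The pins still came fully clear and the door held steady.

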